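Unclip the calibration cover and reset the sunken trim knob

TASK

The offset of the detector amplifier has drifted. Squeeze the two snap tabs of its calibration cover together to unclip it, lift the cover off and set it down (do not drop it) right way up on the bench beside the amplifier; it stays off for the warm-up check. Then turn the small knob sunk in the open bay until its pointer is back on the long index mark, leave it there, and leave the pen, the vial and the coaxial tee where they lie.

Things in the scene. Friction and masses are not known exactly. Their poses are not given: they have to be found in the camera images.
- amplifier: Detector amplifier: low grey box fixed to the bench, 156 (x, depth) x 232 (y, width) x 70 mm high, black bumpers at its y ends 2 mm higher. Origin: centre of its underside, on the bench. x points from its front (coaxial sockets, toggle) to its rear, y to its left. Top panel: display and keys left, closed calibration bay right; nothing beside the cover stands over 3 mm high.
- bay_mouth (a point): Centre of the bay's square mouth, at the panel's top face, 70 mm above the bench, 50 mm to the right (-y) of the amplifier's centre; axes as the amplifier's. Mouth 68 x 68 mm in a panel 3 mm thick; the bay below is 80 x 80 mm, its floor 34 mm below the panel's top. The bench to the right (-y) of the amplifier is clear for about 15 cm.
- cover: Loose grey clip-on cover, 70 to 110 g: plate 78 x 78 x 3 mm over a square skirt 65 x 65 mm, 28 mm deep, which sits in the bay with 1.5 mm play. Origin: centre of the skirt's lower edge, z up; plate top 31 mm, tab ends 59 mm above it. Clipped on, the origin is 42 mm above the bench, axes as the amplifier's. On the bench it stands on its skirt, origin at z = 0.
- tab_grip (a point): On the cover, midway between the finger pads of its two tabs, 46 mm above the cover's origin; axes as the cover's. The pads face +y and -y, are 24 mm wide (x) and span 33 to 59 mm above the cover's origin. At rest they lean out like a V: 42 mm over the outer faces at the foot, 55 mm at the top. Squeezed home they are upright and parallel, 28 mm over the outer faces.
- tab_left (a joint): Spring tab at the cover's +y edge: 0 at rest, 0.24 rad squeezed inward to its stop. Its hook catches 3 mm under the mouth's edge and is free from about 0.20. At mid-pad it takes 2.5 N to start and 8 N fully in; it springs back. Only with both tabs squeezed fully together does the cover lift, straight up.
- tab_right (a joint): The same for the spring tab at the cover's -y edge.
- trim_knob (a joint): Trim knob's angle in rad: 0 = pointer on the long index mark of the dial plate on the bay's floor, which is towards the amplifier's rear (+x); positive = counter-clockwise from above. Starts between 0.5 and 1.3; stops at -1.7 and 1.7; light friction (0.02 N m), stays where left. Short ticks every 15 degrees.
- trim_grip (a point): On the knob's axis, mid bay, 50 mm above the bench (14 mm above the bay's floor), the height to grip; axes as the amplifier's, does not turn. Black bar 10 mm thick, 21 mm long, along its pointer (a white line and nose at one end), from 6.5 to 22.5 mm above the floor, on a foot 22 mm across. Top 11 mm below the panel; the mouth leaves 29 mm each side, so enter with fingers nearly closed.
- pen: Black pen, 145 mm long, lying on the bench before the amplifier; leave it alone. Origin: centre of its underside.
- vial: Brown vial with black cap, 25 mm across, 53 mm tall, standing left of the amplifier; leave it alone. Origin: centre of its underside.
- bnc_tee: Metal coaxial tee adaptor, 31 x 42 x 14 mm, lying left of the amplifier; leave it alone. Origin: on its underside.
Mind the look-alikes: they are no part of the job. Leave any purple or yellow look-alike of the cover alone.

How it is judged:
By the outcome, as a careful person would: the job done as asked, in the order asked, and still so for the second after the job is handed in, with the robot touching nothing.
It also fails if it takes over 48 s, if anything falls off the work surface, if the arm or the gripper's body presses on something with over 40 N, if the wrist force passes 120 N, or if a joint passes its speed limit or range.

ROBOT

A 6-joint arm with a two-finger parallel gripper is mounted at the origin on the work surface; the furniture and walls round the work are solid. World frame = base frame: x ahead of the robot, y to its left, z up, the work surface at z = 0. Lengths are in m, angles in rad, forces in N, time in s.
With the tool pointing down it reaches from about 0.375 to 0.9 m from the base axis. Payload 3.1 kg.
Tool frame: the origin (TCP) lies between the finger pads; the fingertips stand manip.finger_overhang ahead of it and the grasp point (between the pads) lies 5 mm behind it (manip.finger_overhang is the distance from the TCP to the fingertips, in m); z points along the fingers, y is the line along which they close (so a half turn about z gives the same grasp; the last joint's range is limited). The gripper opens to 85 mm and grips with 20 to 120 N. Pads are 22 mm wide; open, the fingers measure 114 mm over their backs; the gripper's body (76 mm by 85 mm) begins 54 mm behind the grasp point. The pads swing forward as they close: fully open they stand 13 mm farther back than shut.
Start: joints at [1.145, 0.527, 1.433, -0, 1.181, -0.178], TCP at [0.153, 0.606, 0.205] pointing down, gripper open.
Joint ranges: [-3.08, 3.08], [-0.75, 2.2], [0.22, 2.44], [-1.43, 4.57], [0, 2.65], [-2.85, 2.85]. Speed limits (rad/s): [2.79, 2.79, 3.14, 3.14, 3.14, 3.14].

INTERFACE

Orientations are given as a unit quaternion [x, y, z, w].
In Python, from station import manip gives the robot as it stands.
- The arm moves only by the tool drive_tool, never from a script. Its argument "plan" is a list of rows, each a list of 7 numbers: the shift along the tool's x, y, z in m, then the turn, a rotation vector about the tool's x, y, z in degrees, then the opening, from -1 (shut) to 1 (fully open). In form: [[x, y, z, wx, wy, wz, gripper], ...]. A call has 1 to 10 rows; each row shifts and turns the commanded pose from where the row before left it, along the tool's axes as they then stand; what a row does not reach is not made up. A row lasts 1/10 s, in which the tool goes at most 50 mm and 8.59 degrees, less where a joint would pass 70% of its speed; a pose out of reach is approached as far as the arm can. A call is refused whole if a number of a shift passes 0.05 or a number of a turn 8.59, either way. A call with a gripper value outside its range is refused whole. The fingers move at their own pace and stop on an object; "newtons" is the grip in N (left out, the last holds). Time passes only in rows, so rows that do not move let the fingers close. It gives the time, the measured TCP pose, the force, the opening and the grip force at its end, in the units of the state.
- manip.sense(): the state, without advancing time (a new reading comes with each control period).
- manip.snapshot(name): name is "scene" or "top" or "wrist"; returns a dict with "image" (480x640x3 uint8, red, green, blue), "z_map" (480x640 float32, m along the optical axis (not along the pixel's ray), 0 where there is no reading), "fov_y" (degrees; the focal length in pixels is half the picture's height over the tangent of half this angle, whatever the lens; pixels are square), "cx", "cy" (the principal point, pixels), "extrinsics" (4x4, takes a point from camera to world coordinates); the wrist camera has in their place "mount" (4x4, takes a point from camera to tool coordinates, whose origin is the TCP and whose axes are the flange's). Camera axes: x right, y up, looking along -z (the intrinsics and any distortion apply to the point x, -y, -z); pixel columns grow to the right and rows downward; lengths in m; the calibration is good to about 2 mm. A picture is of the moment at which its call begins: read the wrist's pose just before it.
- manip.sign_off(): hands the job in; it is judged then, once.
The state is a dict: "t": time; "q": joint angles; "qd": joint speeds; "tau": joint torques, N m; "tcp_pos": TCP position; "tool_rot": TCP orientation; "force": force on the tool from outside, world axes, zero at the start; "ft_torque": the same for the moment, N m; "finger_gap": opening from 0.0 (shut) to 1.0 (fully open); "gripper_force": force on a finger pad.
Only numpy, scipy, OpenCV 4.12 (cv2) and the standard library are available. Lean on these libraries where they do the work, as an engineer would, in place of code of your own. Each camera call takes 0.05 s, during which the arm holds its last target. There are 200 camera calls.

## Working session

There is one attempt and no reset: what is moved stays moved. The work goes in short steps, Python scripts to look and compute and a tool call to move; the robot and the scene stay as the last step left them, time stands still between calls to the robot, and variables do not carry over. Pictures are saved under pics/ and viewed, at most 10 in all, crops included, and the job is handed in when it is done.

Besides the shell and the picture viewer there is one more tool, called after "Request:" as a command line: name --pt "numbers of a row" for each row, then --argument value for the rest. drive_tool: Moves the arm, as the interface text tells. Its arguments: {"type":"object","properties":{"plan":{"type":"array"},"newtons":{"type":"number"}},"required":["plan"]}

```bash
ls; mkdir -p pics; cat > h.py <<'E'
import numpy as np, cv2, pickle
from station import manip
from scipy.spatial.transform import Rotation as R
def snap(n):
    s=manip.sense(); d=manip.snapshot(n)
    if 'mount' in d:
        T=np.eye(4); T[:3,:3]=R.from_quat(s['tool_rot']).as_matrix(); T[:3,3]=s['tcp_pos']; d['extrinsics']=T@np.array(d['mount'])
    return d
def cloud(d):
    f=240/np.tan(np.radians(d['fov_y'])/2); v,u=np.mgrid[:480,:640]; z=d['z_map']
    P=np.stack([(u-d['cx'])/f*z,-(v-d['cy'])/f*z,-z],-1); E=np.array(d['extrinsics'])
    return P@E[:3,:3].T+E[:3,3]
def save(n,im,sc=1): cv2.imwrite('pics/'+n,cv2.resize(im[...,::-1],None,fx=sc,fy=sc,interpolation=cv2.INTER_CUBIC))
E
python3 - <<'E'
from h import *
for n in ['top','scene']:
    d=snap(n); save(n+'0.png',d['image']); pickle.dump(d,open(n+'0.pkl','wb'))
    print({k:(v if np.size(v)<20 else np.shape(v)) for k,v in d.items()})
s=manip.sense(); print(s, manip.finger_overhang)
E
```

```text
pics
{'image': (480, 640, 3), 'z_map': (480, 640), 'fov_y': 52.04315216224168, 'cx': 319.72860626995936, 'cy': 237.96377157780677, 'extrinsics': array([[ 0.0182173 ,  0.98579317, -0.16697293,  0.33507468],
       [-0.99978431,  0.01962638,  0.0067926 ,  0.02521273],
       [ 0.00997317,  0.16681317,  0.98593808,  0.90230694],
       [ 0.        ,  0.        ,  0.        ,  1.        ]])}
{'image': (480, 640, 3), 'z_map': (480, 640), 'fov_y': 50.768290889332455, 'cx': 317.01549898984746, 'cy': 245.73964020262787, 'extrinsics': array([[ 0.71970711,  0.51284532, -0.46798649,  0.05827067],
       [-0.69407591,  0.54772946, -0.4671735 , -0.44100574],
       [ 0.01674224,  0.66104623,  0.75015837,  0.77435523],
       [ 0.        ,  0.        ,  0.        ,  1.        ]])}
{'t': 0.1, 'q': array([ 1.14547234e+00,  5.28394260e-01,  1.43373951e+00, -1.60931939e-05,
        1.18139543e+00, -1.78468166e-01]), 'qd': array([ 0.00184028,  0.00112243, -0.00216832,  0.00055948, -0.00169726,
        0.00024388]), 'tau': array([-3.33007665e-04, -4.43308640e+01, -1.78585464e+01, -2.74683671e-04,
        3.90188899e-03,  1.80077086e-05]), 'tcp_pos': array([0.15239714, 0.60544083, 0.2045296 ]), 'tool_rot': array([ 1.23111661e-01,  9.92392353e-01, -9.26697680e-04, -2.80793826e-04]), 'force': array([ 0.82982471,  0.39568073, -0.34269509]), 'ft_torque': array([0.01758391, 0.00204382, 0.02912341]), 'gripper_force': 0.0, 'finger_gap': 0.9990970338911459} 0.014
```

View pics/top0.png

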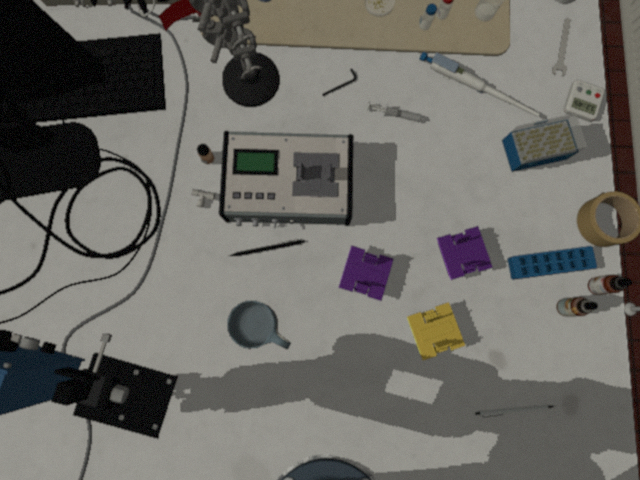

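View pics/scene0.png

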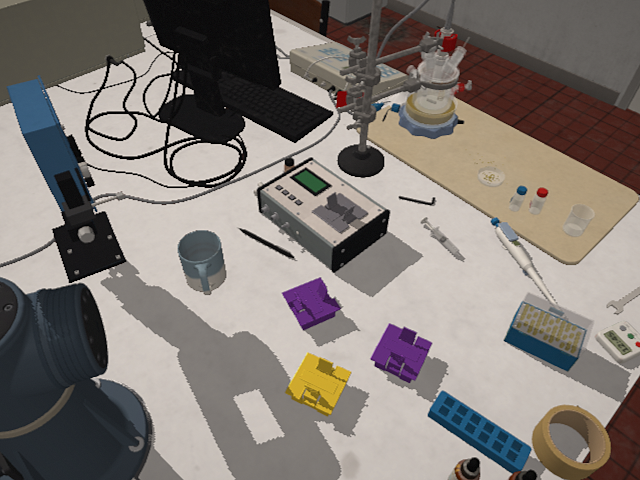

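Candidates for the cover in the top view are the grey one on the amplifier (317,173), the purple ones at (367,272) and (464,253), and the yellow one at (436,330). By the description it is the grey one, clipped in the amplifier bay. I'll measure it and check it in a close crop.

```bash
python3 - <<'E'
from h import *
for n in ['top','scene']:
    d=pickle.load(open(n+'0.pkl','rb')); P=cloud(d).reshape(-1,3)
    z=P[:,2]; print(n,'bench z',np.median(z[(abs(z)<.02)&(d['z_map'].ravel()>0)]))
    c0=np.array([0.62,0.06]) if 0 else cloud(d)[173,290,:2] if n=='top' else c0
    print('pix',c0)
    near=np.hypot(P[:,0]-c0[0],P[:,1]-c0[1])<.16
    m=near&(z>.063)&(z<.08)
    r=cv2.minAreaRect(P[m,:2].astype(np.float32)); print('box',r,np.median(z[m]))
    t=near&(z>.086)&(z<.11); q=P[t]
    print('tabs',t.sum(),q.mean(0),np.percentile(q,[2,98],axis=0))
    if n=='top':
        C=cloud(d)
        for a in [(83,250),(30,235),(153,205),(197,207),(247,268),(173,317)]: print(a[::-1],C[a])
d=pickle.load(open('top0.pkl','rb')); save('crop1.png',d['image'][120:235,190:400],3.7)
d=pickle.load(open('top0.pkl','rb')); C=cloud(d); h=C[...,2]
m=(h>.12)&(C[...,0]>.3); print('tall', [ (np.round(C[m&(C[...,1]>a)&(C[...,1]<=a+.1)].min(0),2),np.round(C[m&(C[...,1]>a)&(C[...,1]<=a+.1)].max(0),2)) for a in np.arange(-.5,.5,.1) if (m&(C[...,1]>a)&(C[...,1]<=a+.1)).any()])
E
```

```text
top bench z 0.0006190412947266188
pix [0.59014072 0.07367009]
box ((0.5893495082855225, 0.07979373633861542), (0.2326454222202301, 0.15427394211292267), 89.5600357055664) 0.0708920159155067
tabs 112 [0.588616   0.03116407 0.09604537] [[0.57758472 0.00421222 0.08654908]
 [0.60057608 0.05703225 0.10287201]]
(250, 83) [0.77910052 0.15717111 0.02873541]
(235, 30) [0.79139418 0.16176916 0.18184178]
(205, 153) [0.63075435 0.22931098 0.05064438]
(207, 197) [0.55915004 0.23022583 0.01097274]
(268, 247) [0.46779045 0.11377207 0.00806909]
(317, 173) [0.59050525 0.02637339 0.07367005]
scene bench z 0.0011600521488167592
pix [0.59014072 0.07367009]
box ((0.5906678438186646, 0.078575998544693), (0.2334051877260208, 0.15671910345554352), 89.82244873046875) 0.0714142831531881
tabs 124 [0.59009373 0.0347917  0.09519358] [[0.57875814 0.00185635 0.08638897]
 [0.60271931 0.05594972 0.10241234]]
tall [(array([0.34, 0.03, 0.9 ]), array([0.34, 0.03, 0.9 ])), (array([0.73, 0.12, 0.12]), array([0.84, 0.2 , 0.26])), (array([0.76, 0.2 , 0.13]), array([0.81, 0.23, 0.25])), (array([0.68, 0.38, 0.12]), array([0.76, 0.4 , 0.4 ])), (array([0.66, 0.4 , 0.12]), array([0.73, 0.5 , 0.37]))]
```

View pics/crop1.png

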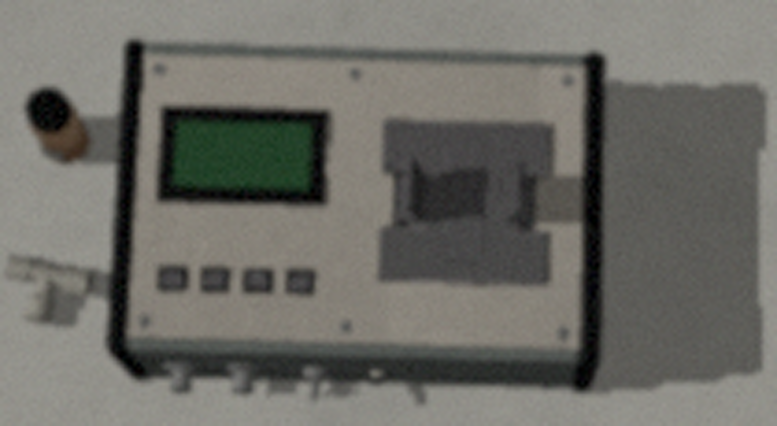

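The crop shows the grey cover with its two tabs on the ±y sides, at about pixel (470,200) of the crop. The amplifier is at about (0.590, 0.079), so the bay is at about (0.590, 0.029). The sizes match the description, and so do the heights: panel 0.071, tab tops 0.103.

Request:
drive_tool --pt "0 0 0 0 0 -7.05 1" --pt "0 0 0 0 0 -7.05 1" --pt "-0.0273 -0.036 0 0 0 0 1" --pt "-0.0273 -0.036 0 0 0 0 1" --pt "-0.0273 -0.036 0 0 0 0 1" --pt "-0.0273 -0.036 0 0 0 0 1" --pt "-0.0273 -0.036 0 0 0 0 1" --pt "-0.0273 -0.036 0 0 0 0 1" --pt "-0.0273 -0.036 0 0 0 0 1" --pt "-0.0273 -0.036 0 0 0 0 1" --newtons 25

```text
t: 1.1
tcp_pos: [0.3714, 0.3162, 0.2052]
tool_rot: [0.0, 1.0, -0.0, -0.0]
force: [0.9, -0.1, -0.9]
finger_gap: 1.001
gripper_force: 0.0
```

Request:
drive_tool --pt "-0.0273 -0.036 0 0 0 0 1" --pt "-0.0273 -0.036 0 0 0 0 1" --pt "-0.0273 -0.036 0 0 0 0 1" --pt "-0.0273 -0.036 0 0 0 0 1" --pt "-0.0273 -0.036 0 0 0 0 1" --pt "-0.0273 -0.036 0 0 0 0 1" --pt "-0.0273 -0.036 0 0 0 0 1" --pt "-0.0273 -0.036 0 0 0 0 1" --pt "0 0 0 0 0 0 1" --pt "0 0 0 0 0 0 1"

```text
t: 2.1
tcp_pos: [0.5888, 0.0289, 0.2046]
tool_rot: [0.001, 1.0, 0.0, -0.001]
force: [-0.4, -0.1, -0.1]
finger_gap: 0.999
gripper_force: 0.0
```

```bash
python3 - <<'E'
from h import *
s=manip.sense(); print(s['t'],s['tcp_pos'],R.from_quat(s['tool_rot']).as_matrix().round(4),s['q'])
d=snap('wrist'); pickle.dump(d,open('w1.pkl','wb')); print(np.round(d['mount'],3),d['fov_y'])
P=cloud(d).reshape(-1,3); z=P[:,2]; ok=d['z_map'].ravel()>0
c0=np.array([.59,.03]); rr=np.abs(P[:,:2]-c0).max(1)
t=ok&(rr<.06)&(z>.09)&(z<.11); q=P[t]; print('tabs',t.sum(),np.percentile(q,[1,99],axis=0),np.percentile(q,[1,99],axis=0).mean(0))
print('panel z',np.median(z[ok&(rr<.1)&(z>.06)&(z<.08)]))
m=ok&(np.hypot(*(P[:,:2]-[.59,.08]).T)<.16)&(z>.063)&(z<.08); print(cv2.minAreaRect(P[m,:2].astype(np.float32)))
save('w1.png',d['image'])
E
```

```text
2.1 [0.58877055 0.02893151 0.20460677] [[-1.0e+00  2.9e-03 -1.8e-03]
 [ 2.9e-03  1.0e+00  7.0e-04]
 [ 1.8e-03  7.0e-04 -1.0e+00]] [-1.40556019e-01  4.81146201e-01  1.52365743e+00  4.41115759e-04
  1.13870212e+00 -1.70858924e+00]
[[ 0.     0.965  0.261  0.066]
 [ 1.    -0.    -0.001  0.   ]
 [-0.001  0.261 -0.965 -0.169]
 [ 0.     0.     0.     1.   ]] 65.89318306899148
tabs 501 [[0.57909202 0.00380056 0.0901349 ]
 [0.60240106 0.0576818  0.10218846]] [0.59074654 0.03074118 0.09616168]
panel z 0.07088742247845964
((0.5910598039627075, 0.08065260946750641), (0.23175503313541412, 0.1550121307373047), 89.59534454345703)
```

View pics/w1.png

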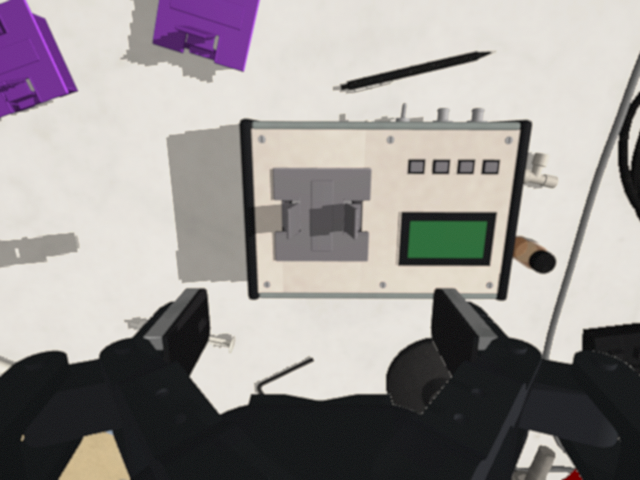

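The wrist view shows the cover at (320,215), between the fingers, with the tabs on the closing axis. All three cameras agree on about (0.590, 0.030). Next I'll centre over it and descend.

Request:
drive_tool --pt "-0.0015 0.0013 0.0 0 0 0 1" --pt "0 0 0.03 0 0 0 1" --pt "0 0 0.03 0 0 0 1" --pt "0 0 0.025 0 0 0 1" --pt "0 0 0.015 0 0 0 1" --pt "0 0 0.01 0 0 0 1" --pt "0 0 0 0 0 0 1" --pt "0 0 0 0 0 0 1" --newtons 25

```text
t: 2.95
tcp_pos: [0.5908, 0.0316, 0.096]
tool_rot: [-0.0, 1.0, -0.0, 0.0]
force: [0.6, -0.4, -0.4]
finger_gap: 0.998
gripper_force: 0.0
```

Request:
drive_tool --pt "0 0 0 0 0 0 0.4" --pt "0 0 0 0 0 0 0.2" --pt "0 0 0 0 0 0 0" --pt "0 0 0 0 0 0 -0.2" --pt "0 0 0 0 0 0 -0.4" --pt "0 0 0 0 0 0 -0.6" --pt "0 0 0 0 0 0 -0.6" --pt "0 0 0 0 0 0 -0.6" --pt "0 0 0 0 0 0 -0.6"

```text
t: 3.85
tcp_pos: [0.5905, 0.031, 0.0954]
tool_rot: [0.0, 1.0, 0.0, -0.0]
force: [0.8, -0.4, 0.3]
finger_gap: 0.202
gripper_force: 0.0
```

```bash
python3 - <<'E'
from h import *
d=snap('wrist'); e=snap('scene'); save('w2.png',np.vstack([cv2.resize(d['image'],(400,300)),cv2.resize(e['image'][140:290,230:430],(400,300),interpolation=2)]))
s=manip.sense();print(s['finger_gap'],s['tcp_pos'])
P=cloud(e); r=P[180:260,290:400].reshape(-1,3); r=r[(abs(r[:,0]-.59)<.03)&(abs(r[:,1]-.03)<.04)]; print(r[(r[:,2]>.078)&(r[:,2]<.15)][::12].round(3))
E
```

```text
0.20159510763603664 [0.59053063 0.0310507  0.09536553]
[[0.586 0.053 0.142]
 [0.595 0.041 0.143]
 [0.601 0.041 0.137]
 [0.599 0.039 0.137]
 [0.581 0.045 0.138]
 [0.58  0.039 0.14 ]
 [0.586 0.04  0.134]
 [0.587 0.04  0.131]
 [0.597 0.009 0.145]
 [0.584 0.017 0.146]
 [0.588 0.041 0.124]
 [0.59  0.008 0.145]
 [0.585 0.013 0.142]
 [0.581 0.017 0.14 ]
 [0.6   0.054 0.1  ]
 [0.594 0.008 0.135]
 [0.585 0.012 0.135]
 [0.58  0.02  0.13 ]
 [0.589 0.053 0.1  ]
 [0.584 0.009 0.133]
 [0.582 0.019 0.126]
 [0.597 0.053 0.089]
 [0.596 0.052 0.088]
 [0.6   0.05  0.084]
 [0.581 0.053 0.089]
 [0.583 0.05  0.087]
 [0.591 0.049 0.079]
 [0.597 0.005 0.101]
 [0.586 0.005 0.1  ]
 [0.602 0.006 0.086]
 [0.593 0.005 0.088]
 [0.59  0.007 0.084]
 [0.579 0.008 0.085]
 [0.562 0.018 0.078]]
```

View pics/w2.png

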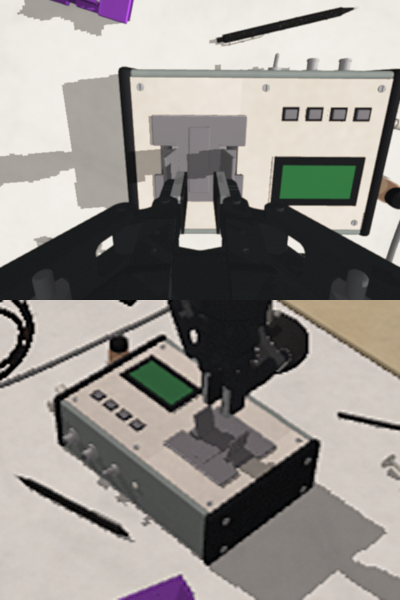

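The picture shows the fingers ending above the tabs, not around them. I'll measure the actual height of the fingertips.

```bash
python3 - <<'E'
from h import *
for n in ['scene','wrist','top']:
    e=snap(n); P=cloud(e); im=e['image'].astype(int); ok=(e['z_map']>0)&(abs(P[...,0]-.59)<.03)&(P[...,2]>.076)&(P[...,2]<.2)
    for nm,a,b in [('L',.034,.047),('R',.012,.026)]:
        m=ok&(P[...,1]>a)&(P[...,1]<b); z=np.sort(P[...,2][m]); print(n,nm,len(z),z[:12].round(3),z[len(z)//4:len(z)//4+3].round(3))
        h=np.histogram(z,np.arange(.076,.2,.008))[0]; print(h)
s=manip.sense(); print(s['finger_gap'],s['force'],s['tcp_pos'])
E
```

```text
scene L 279 [0.076 0.076 0.076 0.076 0.076 0.076 0.076 0.076 0.077 0.077 0.077 0.078] [0.139 0.139 0.139]
[12  0  0  0  0  5 26 30 34 26 41 34 16 16 27]
scene R 174 [0.076 0.076 0.076 0.076 0.076 0.076 0.076 0.077 0.077 0.077 0.077 0.123] [0.139 0.14  0.141]
[11  0  0  0  0  2 13 19 21 20  7 15 26  5 27]
wrist L 4121 [0.076 0.121 0.122 0.122 0.122 0.122 0.122 0.122 0.122 0.122 0.122 0.122] [0.156 0.157 0.157]
[  1   0   0   0   0  25 168 226 269 312 628 485 311 154 856]
wrist R 5394 [0.076 0.076 0.076 0.076 0.076 0.076 0.076 0.076 0.076 0.076 0.076 0.076] [0.157 0.157 0.157]
[  40    0    0    0    0   24  211  301  361  359  647  727  528  191
 1210]
top L 0 [] []
[0 0 0 0 0 0 0 0 0 0 0 0 0 0 0]
top R 0 [] []
[0 0 0 0 0 0 0 0 0 0 0 0 0 0 0]
0.20058881169786932 [-0.51945183 -0.18416046  0.41105036] [0.59052006 0.03101543 0.09539012]
```

Both cameras put the fingertips at 0.121 with the TCP at 0.095. The tips are therefore about 26 mm behind the reported TCP, not 14 mm ahead, and I'll go by the measurement. Next I'll open, go lower, half close without touching, and measure again.

Request:
drive_tool --pt "0 0 0 0 0 0 1" --pt "0 0 0 0 0 0 1" --pt "0 0 0 0 0 0 1" --pt "0 0 0 0 0 0 1" --pt "0 0 0.015 0 0 0 1" --pt "0 0 0.015 0 0 0 1" --pt "0 0 0.01 0 0 0 0.5" --pt "0 0 0 0 0 0 0.5" --pt "0 0 0 0 0 0 0.5"

```text
t: 5.0
tcp_pos: [0.5906, 0.031, 0.0554]
tool_rot: [0.0, 1.0, 0.0, -0.0]
force: [-0.1, 0.6, 0.5]
finger_gap: 0.751
gripper_force: 0.0
```

```bash
cat > tips.py <<'E'
from h import *
s=manip.sense(); print(s['t'],s['tcp_pos'],s['finger_gap'],s['force'])
for n in ['scene','wrist']:
    e=snap(n); P=cloud(e); im=e['image'].astype(int); Q=P-s['tcp_pos']
    ok=(e['z_map']>0)&(abs(Q[...,0])<.02)&(im.sum(-1)<330)&(Q[...,2]>.01)&(Q[...,2]<.1)
    for nm,sg in [('L',1),('R',-1)]:
        y=sg*Q[...,1]; m=ok&(y>s['finger_gap']*.0425-.004)&(y<s['finger_gap']*.0425+.012)
        p=P[m]; print(n,nm,len(p),np.percentile(p[:,2],[1,3,10,30]).round(4) if len(p) else '', np.percentile(p[:,1],[2,50,98]).round(4) if len(p) else '',np.percentile(p[:,0],[2,98]).round(4) if len(p) else '')
E
python3 tips.py; python3 - <<'E'
from h import *
d=snap('wrist'); e=snap('scene'); save('w3.png',np.vstack([cv2.resize(d['image'],(400,300)),cv2.resize(e['image'][140:290,230:430],(400,300),interpolation=2)]))
E
```

```text
5.0 [0.59064155 0.03103065 0.05539793] 0.7507538530688281 [-0.12236223  0.55386136  0.51799857]
scene L 214 [0.0692 0.0729 0.0938 0.1051] [0.0594 0.0638 0.0736] [0.5746 0.6013]
scene R 285 [0.0682 0.069  0.0719 0.0903] [-0.0127 -0.0053  0.0019] [0.5719 0.6071]
wrist L 4899 [0.0676 0.0755 0.0971 0.1115] [0.06   0.0649 0.0747] [0.5745 0.6009]
wrist R 5426 [0.067  0.0735 0.094  0.1098] [-0.0126 -0.0025  0.0021] [0.5746 0.6012]
```

View pics/w3.png

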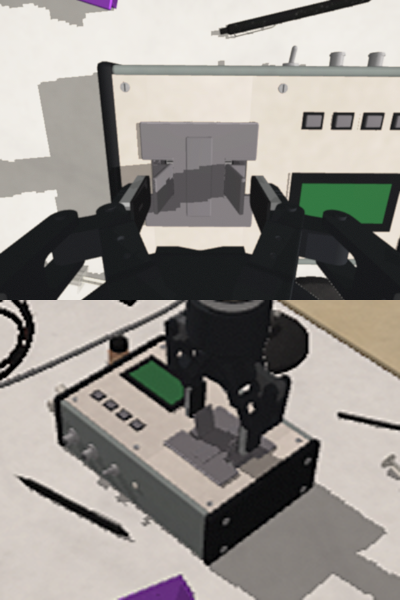

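The tips now bracket the tabs at a height of about 0.089, so at 28 mm opening they will reach about 0.083. I'll lower 3 mm and squeeze.

Request:
drive_tool --pt "0 0 0.003 0 0 0 0.4" --pt "0 0 0 0 0 0 0.2" --pt "0 0 0 0 0 0 0" --pt "0 0 0 0 0 0 -0.2" --pt "0 0 0 0 0 0 -0.4" --pt "0 0 0 0 0 0 -0.6" --pt "0 0 0 0 0 0 -0.6" --pt "0 0 0 0 0 0 -0.6" --pt "0 0 0 0 0 0 -0.6" --pt "0 0 0 0 0 0 -0.6" --newtons 30

```text
t: 6.2
tcp_pos: [0.5908, 0.031, 0.0528]
tool_rot: [0.0, 1.0, -0.0, 0.0]
force: [-1.0, 0.3, 5.3]
finger_gap: 0.305
gripper_force: 29.3
```

```bash
python3 tips.py; python3 - <<'E'
from h import *
d=snap('wrist'); e=snap('scene'); save('w4.png',np.vstack([cv2.resize(d['image'],(400,300)),cv2.resize(e['image'][140:290,230:430],(400,300),interpolation=2)]))
E
```

```text
6.2 [0.59078302 0.03102596 0.05279903] 0.30537625351673636 [-1.00317392  0.3471165   5.30409823]
scene L 345 [0.072  0.073  0.0747 0.0901] [0.0405 0.0446 0.0548] [0.5735 0.6041]
scene R 323 [0.0689 0.0717 0.0735 0.0836] [0.0063 0.0109 0.0197] [0.5727 0.6077]
wrist L 5548 [0.0726 0.0732 0.0829 0.1   ] [0.0409 0.0469 0.0555] [0.5739 0.6007]
wrist R 5754 [0.0721 0.0731 0.0778 0.0996] [0.0066 0.0153 0.0212] [0.5739 0.6004]
```

View pics/w4.png

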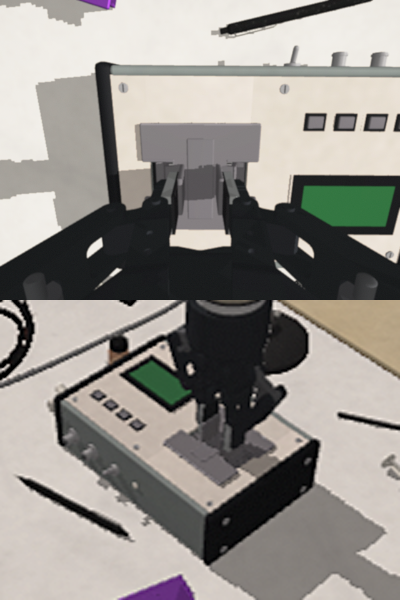

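Both tabs are squeezed upright between the fingers, at (200,190) in the upper half of the picture, with 29 N grip. Next I'll lift straight up.

Request:
drive_tool --pt "0 0 -0.003 0 0 0 -0.7" --pt "0 0 -0.006 0 0 0 -0.7" --pt "0 0 -0.008 0 0 0 -0.7" --pt "0 0 -0.008 0 0 0 -0.7" --pt "0 0 -0.01 0 0 0 -0.7" --pt "0 0 -0.01 0 0 0 -0.7" --pt "0 0 -0.01 0 0 0 -0.7" --pt "0 0 -0.01 0 0 0 -0.7" --pt "0 0 -0.01 0 0 0 -0.7" --pt "0 0 0 0 0 0 -0.7" --newtons 35

```text
t: 7.4
tcp_pos: [0.5918, 0.0309, 0.1293]
tool_rot: [0.0, 1.0, -0.0, 0.002]
force: [0.7, 1.1, -1.0]
finger_gap: 0.304
gripper_force: 37.7
```

```bash
python3 - <<'E'
from h import *
s=manip.sense(); print(s['t'],s['tcp_pos'],s['finger_gap'],s['force'])
d=snap('wrist'); e=snap('scene'); save('w5.png',np.vstack([cv2.resize(d['image'],(400,300)),cv2.resize(e['image'][110:290,220:460],(400,300),interpolation=2)]))
for e in (e,d):
    P=cloud(e); im=e['image'].astype(int)
    m=(abs(P[...,0]-.59)<.06)&(abs(P[...,1]-.03)<.06)&(P[...,2]>.1)&(P[...,2]<.16)&(im.sum(-1)>180)
    print(m.sum(),np.histogram(P[m][:,2],np.arange(.1,.162,.004))[0])
    P2=P[m]; P2=P2[abs(P2[:,2]-np.median(P2[:,2]))<.006]; print('plate',np.median(P2[:,2]),cv2.minAreaRect(P2[:,:2].astype(np.float32)))
E
```

```text
7.4 [0.5917876  0.03091966 0.12928831] 0.30388930242665957 [ 0.6812105   1.06845921 -0.98082664]
968 [  0   0   0   0  21  34  32  16  15  21  34 105 653  22  15]
plate 0.1493882719716363 ((0.590918779373169, 0.03104206919670105), (0.08223780244588852, 0.08044148236513138), 89.72358703613281)
19753 [    0     0     0     0     0     0     0     0     0     5   702   266
 18414   222   144]
plate 0.14989591528386514 ((0.591799259185791, 0.03156819939613342), (0.08010666072368622, 0.08007149398326874), 89.88641357421875)
```

View pics/w5.png

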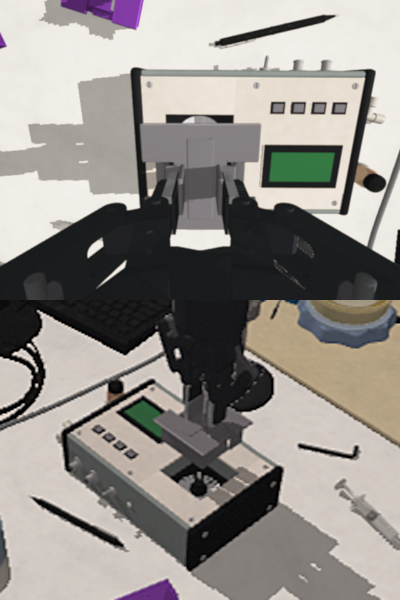

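The cover is held level with its skirt edge at about 0.119, and the bay is open. The bench on the right at y ≈ -0.115 is clear. Moving there and lowering.

Request:
drive_tool --pt "0 -0.015 0 0 0 0 -0.7" --pt "0 -0.025 0 0 0 0 -0.7" --pt "0 -0.03 0 0 0 0 -0.7" --pt "0 -0.03 0 0 0 0 -0.7" --pt "0 -0.026 0 0 0 0 -0.7" --pt "0 -0.015 0 0 0 0 -0.7" --pt "0 -0.005 0 0 0 0 -0.7" --pt "0 0 0.015 0 0 0 -0.7" --pt "0 0 0.02 0 0 0 -0.7" --pt "0 0 0.02 0 0 0 -0.7"

```text
t: 8.5
tcp_pos: [0.5904, -0.1142, 0.0719]
tool_rot: [0.0, 1.0, 0.0, 0.0]
force: [1.2, 0.6, -1.0]
finger_gap: 0.303
gripper_force: 37.7
```

Request:
drive_tool --pt "0 0 0.02 0 0 0 -0.7" --pt "0 0 0.015 0 0 0 -0.7" --pt "0 0 0.01 0 0 0 -0.7" --pt "0 0 0.006 0 0 0 -0.7" --pt "0 0 0.004 0 0 0 -0.7" --pt "0 0 0.002 0 0 0 -0.7" --pt "0 0 0.002 0 0 0 -0.7" --pt "0 0 0 0 0 0 -0.7" --pt "0 0 0 0 0 0 -0.7"

```text
t: 9.4
tcp_pos: [0.5907, -0.1151, 0.0138]
tool_rot: [0.0, 1.0, -0.0, 0.0]
force: [0.3, 0.4, -0.3]
finger_gap: 0.302
gripper_force: 37.7
```

```bash
python3 - <<'E'
from h import *
s=manip.sense(); print(s['t'],s['tcp_pos'],s['finger_gap'],s['force'])
for n in ('scene','wrist'):
    e=snap(n); P=cloud(e); im=e['image'].astype(int)
    m=(abs(P[...,0]-.592)<.06)&(abs(P[...,1]+.115)<.06)&(P[...,2]>.02)&(P[...,2]<.05)&(im.sum(-1)>180)
    P2=P[m]; P2=P2[abs(P2[:,2]-np.median(P2[:,2]))<.006]; print('plate',np.median(P2[:,2]),cv2.minAreaRect(P2[:,:2].astype(np.float32)))
    A=np.c_[P2[:,:2],np.ones(len(P2))]; print(np.linalg.lstsq(A,P2[:,2],rcond=None)[0][:2])
E
```

```text
9.4 [ 0.59071674 -0.11508668  0.01383583] 0.3022394806817741 [ 0.26416235  0.43089564 -0.34602926]
plate 0.03485598782710064 ((0.591484546661377, -0.11550211906433105), (0.08109287917613983, 0.07973529398441315), 0.1401716023683548)
[-0.00019006  0.0037268 ]
plate 0.0344743650224352 ((0.5906929969787598, -0.11457569152116776), (0.07989823073148727, 0.07993979007005692), 89.60127258300781)
[0.00729945 0.00091547]
```

The plate top is at 0.0345 and level, so it has about 3 mm left to go. I'll lower gently to contact.

Request:
drive_tool --pt "0 0 0.001 0 0 0 -0.7" --pt "0 0 0.001 0 0 0 -0.7" --pt "0 0 0.0005 0 0 0 -0.7" --pt "0 0 0.0005 0 0 0 -0.7" --pt "0 0 0 0 0 0 -0.7" --pt "0 0 0 0 0 0 -0.7"

```text
t: 10.1
tcp_pos: [0.5904, -0.115, 0.0108]
tool_rot: [0.0, 1.0, -0.0, -0.0]
force: [-0.3, 0.3, 4.6]
finger_gap: 0.301
gripper_force: 37.5
```

Contact at 4.6 N. Opening and backing up.

Request:
drive_tool --pt "0 0 0 0 0 0 -0.2" --pt "0 0 0 0 0 0 0.1" --pt "0 0 0 0 0 0 0.4" --pt "0 0 0 0 0 0 0.7" --pt "0 0 0 0 0 0 0.8" --pt "0 0 0 0 0 0 0.8" --pt "0 0 -0.02 0 0 0 0.8" --pt "0 0 -0.04 0 0 0 0.8" --pt "0 0 -0.04 0 0 0 0.8" --pt "0 0 -0.04 0 0 0 0.8" --newtons 20

```text
t: 11.1
tcp_pos: [0.5901, -0.1149, 0.1516]
tool_rot: [0.0, 1.0, 0.0, -0.0]
force: [0.5, -0.9, -0.0]
finger_gap: 0.903
gripper_force: 0.0
```

Request:
drive_tool --pt "0 0 -0.04 0 0 0 0.2" --pt "0.01 0.03 -0.01 0 0 0 -0.2" --pt "0.01 0.04 0 0 0 0 -0.5" --pt "0.01 0.04 0 0 0 0 -0.5" --pt "0.01 0.035 0 0 0 0 -0.5" --pt "0 0 0 0 0 0 -0.5" --pt "0 0 0 0 0 0 -0.5"

```text
t: 11.8
tcp_pos: [0.5505, 0.0307, 0.2006]
tool_rot: [-0.001, 1.0, -0.0, 0.0]
force: [-0.2, -0.5, 1.2]
finger_gap: 0.253
gripper_force: 0.0
```

```bash
python3 - <<'E'
from h import *
s=manip.sense(); print(s['t'],s['tcp_pos'],s['finger_gap'],R.from_quat(s['tool_rot']).as_matrix().round(4).tolist())
d=snap('wrist'); pickle.dump(d,open('k.pkl','wb')); P=cloud(d)
z=P[...,2]; m=(abs(P[...,0]-.59)<.05)&(abs(P[...,1]-.03)<.05)&(z<.066)&(z>.025)&(d['z_map']>0)
r=cv2.minAreaRect(P[m][:,:2].astype(np.float32)); print('bay',r,np.histogram(z[m],np.arange(.025,.067,.004))[0])
t=m&(z>.055)&(z<.062); print('knobtop',t.sum(),np.median(z[t]),cv2.minAreaRect(P[t][:,:2].astype(np.float32)))
c=m&(np.hypot(P[...,0]-.59,P[...,1]-.03)<.035); v,u=np.where(c); print(u.min(),u.max(),v.min(),v.max())
e=snap('top'); Q=cloud(e); mm=(abs(Q[...,0]-.59)<.06)&(abs(Q[...,1]+.115)<.06)&(abs(Q[...,2]-.031)<.006); print('cover',cv2.minAreaRect(Q[mm][:,:2].astype(np.float32)),np.median(Q[mm][:,2]))
cr=d['image'][max(v.min()-20,0):v.max()+20,u.min()-25:u.max()+25]; k=580/max(cr.shape[0],cr.shape[1]*.75); save('k.png',cr,k); print(cr.shape,k)
E
```

```text
11.8 [0.55047215 0.03065407 0.20057078] 0.2529876949834353 [[-1.0, -0.0014, 0.0005], [-0.0014, 1.0, -0.0006], [-0.0005, -0.0006, -1.0]]
bay ((0.598514974117279, 0.03090166673064232), (0.07502437382936478, 0.06722768396139145), 89.63438415527344) [   0    0 2481 2007  229  123  124   48  253    1]
knobtop 272 0.05847666899821441 ((0.5910645127296448, 0.03085104376077652), (0.020954186096787453, 0.010438892990350723), 46.414703369140625)
282 356 222 282
cover ((0.5892729163169861, -0.11490322649478912), (0.07936175167560577, 0.08079469203948975), 88.97224426269531) 0.03141839084735443
(100, 124, 3) 5.8
```

View pics/k.png

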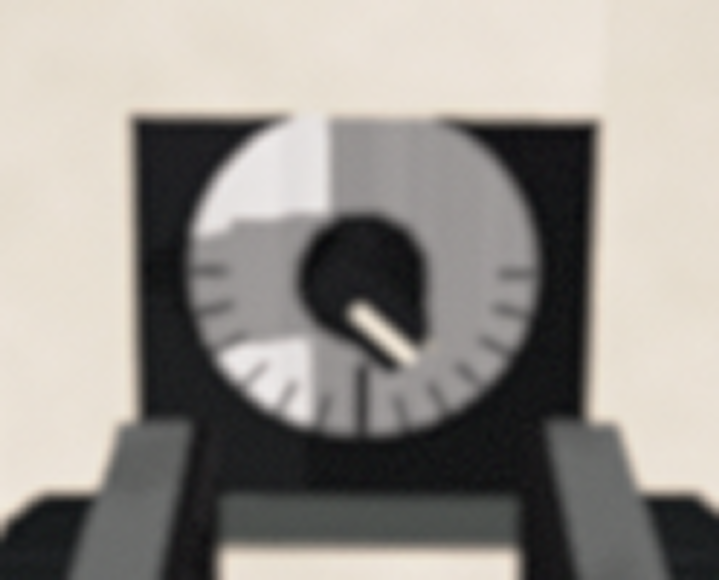

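Image down is +x: the long mark points down and the pointer sits lower right, so the knob is at about +46° (0.8 rad) with its centre at (0.591, 0.031). That fits the given range. The cover stands upright at (0.590, -0.115) with its plate at 0.031. Next I'll check the finger profile before entering the bay.

```bash
python3 - <<'E'
from h import *
s=manip.sense(); t=s['tcp_pos']; d=snap('wrist'); e=snap('scene')
for n,d in (('w',d),('s',e)):
    Q=cloud(d)-t; ok=(d['z_map']>0)&(abs(Q[...,0])<.05)&(abs(Q[...,1])<.07)
    for a in np.arange(.014,.085,.005):
        m=ok&(Q[...,2]>a)&(Q[...,2]<=a+.005); q=Q[m]
        if len(q): print(n,round(a,3),len(q),'y',q[:,1].min().round(3),q[:,1].max().round(3),'inner',np.abs(q[:,1]).min().round(3),'x',q[:,0].min().round(3),q[:,0].max().round(3))
# pointer: white line pixels on knob top
d=pickle.load(open('k.pkl','rb')); P=cloud(d); im=d['image'].astype(int)
r=np.hypot(P[...,0]-.591,P[...,1]-.031); m=(r<.0135)&(P[...,2]>.054)&(P[...,2]<.064)&(im.sum(-1)>400); p=P[m]; print(len(p),p.mean(0))
v=p.mean(0)-[.591,.0309,0]; print('angle',np.degrees(np.arctan2(v[1],v[0])), 'pca',np.degrees(np.arctan2(*np.linalg.svd(p[:,:2]-p[:,:2].mean(0))[2][0][::-1])))
E
```

```text
w 0.024 52 y -0.01 0.011 inner 0.01 x -0.009 0.011
w 0.029 252 y -0.022 0.023 inner 0.01 x -0.011 0.011
w 0.034 428 y -0.024 0.025 inner 0.01 x -0.011 0.012
w 0.039 478 y -0.024 0.025 inner 0.01 x -0.011 0.011
w 0.044 549 y -0.024 0.025 inner 0.01 x -0.011 0.012
w 0.049 605 y -0.024 0.025 inner 0.01 x -0.011 0.011
w 0.054 504 y -0.024 0.025 inner 0.01 x -0.011 0.012
w 0.059 1081 y -0.017 0.018 inner 0.01 x -0.011 0.012
w 0.064 628 y -0.031 0.033 inner 0.01 x -0.013 0.011
w 0.069 1669 y -0.042 0.042 inner 0.012 x -0.014 0.013
w 0.074 2256 y -0.044 0.046 inner 0.011 x -0.014 0.009
w 0.079 7077 y -0.047 0.048 inner 0.011 x -0.014 0.013
w 0.084 3536 y -0.049 0.051 inner 0.01 x -0.015 0.013
s 0.024 12 y -0.017 0.013 inner 0.01 x -0.009 0.01
s 0.029 44 y -0.023 0.022 inner 0.009 x -0.011 0.013
s 0.034 56 y -0.026 0.022 inner 0.009 x -0.011 0.013
s 0.039 69 y -0.026 0.022 inner 0.009 x -0.011 0.011
s 0.044 57 y -0.026 0.024 inner 0.009 x -0.011 0.013
s 0.049 62 y -0.026 0.023 inner 0.009 x -0.012 0.01
s 0.054 60 y -0.026 0.023 inner 0.009 x -0.012 0.011
s 0.059 56 y -0.026 0.023 inner 0.009 x -0.011 0.01
s 0.064 38 y -0.027 0.023 inner 0.009 x -0.013 0.01
s 0.069 76 y -0.041 0.042 inner 0.01 x -0.014 0.013
s 0.074 131 y -0.044 0.045 inner 0.01 x -0.013 0.012
s 0.079 123 y -0.046 0.043 inner 0.011 x -0.013 0.012
s 0.084 87 y -0.05 0.05 inner 0.01 x -0.013 0.012
49 [0.59434904 0.03424358 0.05908034]
angle 44.953272542579505 pca 50.604506250789235
```

The fingers are narrow (±25 mm) for 40 mm above the tips, and the tips sit 27 mm above the TCP, so entry is clear. I'll rotate -46° about tool z over the knob, check, then descend.

Request:
drive_tool --pt "-0.0405 0.0003 0 0 0 0 -0.5" --pt "0 0 0.02 0 0 -7.7 -0.5" --pt "0 0 0.02 0 0 -7.7 -0.5" --pt "0 0 0.02 0 0 -7.7 -0.5" --pt "0 0 0.02 0 0 -7.7 -0.5" --pt "0 0 0.01 0 0 -7.7 -0.5" --pt "0 0 0 0 0 -7.7 -0.5" --pt "0 0 0 0 0 0 -0.5" --pt "0 0 0 0 0 0 -0.5"

```text
t: 12.9
tcp_pos: [0.5916, 0.0294, 0.1104]
tool_rot: [-0.39, 0.921, -0.0, 0.0]
force: [0.7, -0.1, -0.0]
finger_gap: 0.248
gripper_force: 0.0
```

```bash
python3 - <<'E'
from h import *
s=manip.sense(); M=R.from_quat(s['tool_rot']).as_matrix(); print(s['t'],s['tcp_pos'],s['finger_gap'],np.degrees(np.arctan2(M[1,1],M[0,1])))
print('to go in tool axes',M.T@(np.array([.591,.0309,.020])-s['tcp_pos']))
E
```

```text
12.9 [0.5915587  0.02939234 0.11038934] 0.2475059128906163 135.92116297480584
to go in tool axes [-0.00067345  0.00148789  0.09038889]
```

Request:
drive_tool --pt "-0.0003 0.0008 0.02 0 0 0 -0.5" --pt "0 0 0.025 0 0 0 -0.5" --pt "0 0 0.02 0 0 0 -0.5" --pt "0 0 0.012 0 0 0 -0.5" --pt "0 0 0.008 0 0 0 -0.5" --pt "0 0 0.005 0 0 0 -0.5" --pt "0 0 0 0 0 0 -0.5" --pt "0 0 0 0 0 0 -0.5"

```text
t: 13.7
tcp_pos: [0.5913, 0.0311, 0.021]
tool_rot: [-0.392, 0.92, -0.0, 0.001]
force: [0.4, -0.4, 0.1]
finger_gap: 0.25
gripper_force: 0.0
```

Request:
drive_tool --pt "0 0 0 0 0 0 -0.65" --pt "0 0 0 0 0 0 -0.75" --pt "0 0 0 0 0 0 -0.9" --pt "0 0 0 0 0 0 -1" --pt "0 0 0 0 0 0 -1" --pt "0 0 0 0 0 0 -1" --newtons 20

```text
t: 14.3
tcp_pos: [0.5913, 0.0309, 0.0211]
tool_rot: [-0.392, 0.92, -0.0, 0.001]
force: [-0.3, 0.0, 5.6]
finger_gap: 0.109
gripper_force: 21.8
```

The bar is gripped (9.3 mm opening, 22 N). The amplifier's yaw is about -0.4°, so I turn +46.5° about tool z, which is clockwise from above.

Request:
drive_tool --pt "0 0 0 0 0 4 -1" --pt "0 0 0 0 0 7 -1" --pt "0 0 0 0 0 7.5 -1" --pt "0 0 0 0 0 7.5 -1" --pt "0 0 0 0 0 7.5 -1" --pt "0 0 0 0 0 7 -1" --pt "0 0 0 0 0 4 -1" --pt "0 0 0 0 0 2 -1" --pt "0 0 0 0 0 0 -1" --pt "0 0 0 0 0 0 -1"

```text
t: 15.3
tcp_pos: [0.5917, 0.03, 0.0211]
tool_rot: [0.003, 1.0, -0.001, 0.001]
force: [0.4, -4.0, 5.0]
finger_gap: 0.107
gripper_force: 21.7
```

```bash
python3 - <<'E'
from h import *
s=manip.sense(); M=R.from_quat(s['tool_rot']).as_matrix(); print(s['t'],s['tcp_pos'],s['finger_gap'],s['force'],s['ft_torque'],np.degrees(np.arctan2(M[1,1],M[0,1])))
E
```

```text
15.3 [0.5917125  0.03000121 0.02112517] 0.10734703425845923 [ 0.36342804 -3.99407261  5.0352203 ] [-0.61593531 -0.02154722  0.00565098] 89.69490372577587
```

Tool yaw is 89.7°, so the pointer should now be on the mark. Next I'll release, leave straight up, and back off to look.

Request:
drive_tool --pt "0 0 0 0 0 0 -0.75" --pt "0 0 0 0 0 0 -0.6" --pt "0 0 0 0 0 0 -0.5" --pt "0 0 0 0 0 0 -0.5" --pt "0 0 -0.01 0 0 0 -0.5" --pt "0 0 -0.025 0 0 0 -0.5" --pt "0 0 -0.035 0 0 0 -0.5" --pt "0 0 -0.04 0 0 0 -0.5" --pt "0 0 -0.04 0 0 0 -0.5" --pt "0 0 -0.03 0 0 0 -0.5"

```text
t: 16.3
tcp_pos: [0.5913, 0.0313, 0.2038]
tool_rot: [0.003, 1.0, -0.0, 0.002]
force: [1.2, 1.1, -0.7]
finger_gap: 0.25
gripper_force: 0.0
```

Request:
drive_tool --pt "0.04 0 0 0 0 0 -0.5" --pt "0 0 0 0 0 0 -0.5" --pt "0 0 0 0 0 0 -0.5" --pt "0 0 0 0 0 0 -0.5"

```text
t: 16.7
tcp_pos: [0.5516, 0.0313, 0.2009]
tool_rot: [0.003, 1.0, -0.0, 0.001]
force: [0.6, -0.5, -0.4]
finger_gap: 0.249
gripper_force: 0.0
```

```bash
python3 - <<'E'
from h import *
d=snap('wrist'); P=cloud(d); z=P[...,2]; im=d['image'].astype(int)
t=(abs(P[...,0]-.591)<.02)&(abs(P[...,1]-.031)<.02)&(z>.055)&(z<.062); print('knobtop',t.sum(),cv2.minAreaRect(P[t][:,:2].astype(np.float32)))
r=np.hypot(P[...,0]-.591,P[...,1]-.031); m=(r<.0135)&(z>.054)&(z<.064)&(im.sum(-1)>400); p=P[m]; print(len(p),p.mean(0))
print('pca',np.degrees(np.arctan2(*np.linalg.svd(p[:,:2]-p[:,:2].mean(0))[2][0][::-1])))
f=(r>.018)&(r<.034)&(z<.042)&(z>.03)&(im.sum(-1)<200)&(abs(P[...,1]-.031)<.006)&(P[...,0]>.6); q=P[f]; print('mark',len(q),q.mean(0) if len(q) else '')
e=snap('top'); Q=cloud(e); mm=(abs(Q[...,0]-.59)<.06)&(abs(Q[...,1]+.115)<.06)&(abs(Q[...,2]-.031)<.006); print('cover',cv2.minAreaRect(Q[mm][:,:2].astype(np.float32)),np.median(Q[mm][:,2]))
a=cv2.resize(d['image'][195:305,255:385],(780,660)[:2])[:580]; save('k2.png',a)
E
```

```text
knobtop 256 ((0.5909064412117004, 0.030643407255411148), (0.00893471296876669, 0.021279029548168182), 89.79773712158203)
40 [0.59520835 0.03075261 0.05898329]
pca 2.250954894054691
mark 63 [0.62201688 0.03105014 0.0367517 ]
cover ((0.5892502665519714, -0.11476829648017883), (0.07905171066522598, 0.08067803829908371), 89.00735473632812) 0.03144227445332759
```

View pics/k2.png

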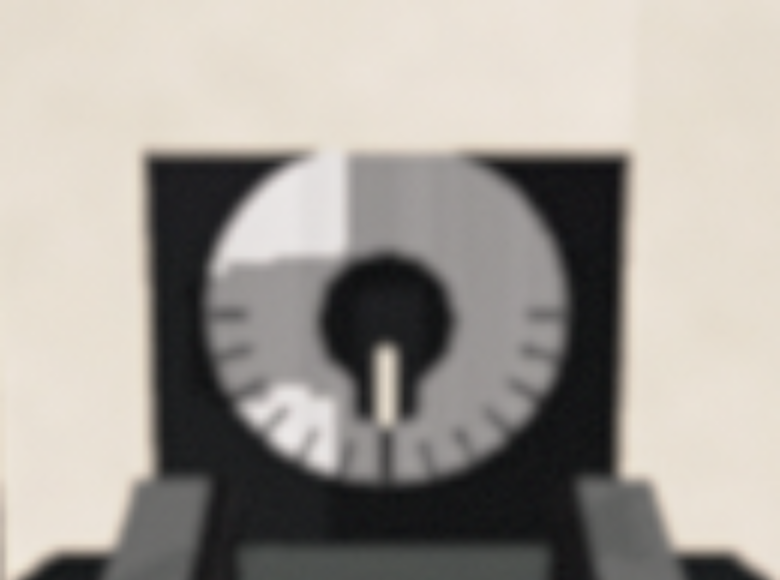

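The white pointer line at (386,385) meets the long mark at (386,455), so the knob is on the index. The cover stands level beside the amplifier and the arm is clear of everything.

```bash
python3 -c "
from station import manip
print(manip.sign_off())"
```

```text
the job is handed in; nothing more can be done
None
```

The job is handed in at about 17 s: the cover stands right way up on the bench to the right of the amplifier, the knob's pointer is on the long index mark, and I did not touch the pen, vial or tee.

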